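# Fetch the right spacer plates from behind the bottle and the can

## Task

Build up the white pad of the levelling jig so that it is flush with the steel step beside it, using two of the three coloured spacer plates in the aluminium rack. First stand the solvent bottle and the aerosol can, which block the plates, upright on the blue mat; then stack the two plates that together make the height squarely on the white pad, leaving the third plate where it lies. Finally put the bottle and the can back upright, each where it stood at the start.

Things in the scene. Friction and masses are not known exactly. Their poses are not given: they have to be found in the camera images.
- rack: fixed low aluminium tray, open in front; floor top 4 mm, side walls 22 mm, back lip 16 mm high. Origin on the worktop, x to the back, y left, z up; spans x -85 to +95, y -105 to +105 mm. The plates lie flat on its floor in a row at about x = 20 mm, 48 mm apart; bottle and can stand on the floor in front of them at about x = -45 mm
- mat: blue mat (fixed), 110 (x) x 210 (y) x 3 mm, flat on the worktop, on the left or the right of the rack; origin at the centre of its underside, z up; the side area for the bottle and the can
- jig: levelling jig (fixed): dark steel base 100 (x) x 80 (y) x 4 mm with a white square pad and, on its +x side, a bright steel step 26 mm wide and 80 mm long (along y). Origin at the centre of the base's underside, z up. It stands on the other side of the rack from the mat
- jig_pad (a point): centre of the white pad's upper face: pad 44 x 44 mm, 6 mm above the worktop, 37 mm from the face of the step; axes as the jig's
- jig_step (a point): centre of the step's upper face, 26 mm above the worktop, that is 20 mm above the pad
- spacer_red: red plastic spacer plate, 40 x 40 mm and 8 mm thick, with a 12 mm hole in the middle; lies flat; origin at the centre of its underside, x and y square to its edges, z up
- spacer_green: green plastic spacer plate, 40 x 40 mm and 12 mm thick, with a 12 mm hole in the middle; lies flat; origin at the centre of its underside, x and y square to its edges, z up
- spacer_yellow: yellow plastic spacer plate, 40 x 40 mm and 16 mm thick, with a 12 mm hole in the middle; lies flat; origin at the centre of its underside, x and y square to its edges, z up
- bottle: solvent bottle, round, upright, 131 mm high: body of 54 mm diameter up to 104 mm, then a neck of 38 mm and a flat cap of 52 mm diameter; origin at the centre of its foot, z up; about 0.16 kg
- can: white aerosol can, round, upright, 203 mm high: body of 66 mm diameter up to about 165 mm, shoulder up to 188 mm, then a nozzle of 13 mm diameter; origin at the centre of its foot, z up; about 0.3 kg

How it is judged:
On the way, in this order (a step that is already met when the one before it is completed fails the run):
1. bottle and can both stand upright on the blue mat, the spacer plates still in their places (x of bottle in the frame of mat between -0.045 and 0.045 m and y of bottle in the frame of mat between -0.095 and 0.095 m and z of each of bottle, can in the frame of mat below 0.008 m and angle between each of bottle, can's own z axis and vertical below 0.12 rad and linear speed of each of bottle, can below 0.02 m/s and x of can in the frame of mat between -0.045 and 0.045 m and y of can in the frame of mat between -0.095 and 0.095 m and distance of each of spacer_red, spacer_green, spacer_yellow from where it was at the start of the episode below 0.02 m), for 0.2 s.
2. the two plates that make 20 mm are stacked on the white pad, bottle and can still on the mat (horizontal distance between each of spacer_red, spacer_green and jig_pad below 0.012 m and angle between each of spacer_red, spacer_green's own z axis and vertical below 0.08 rad and linear speed of each of spacer_red, spacer_green, bottle, can below 0.02 m/s and angular speed of each of spacer_red, spacer_green below 0.2 rad/s and (angle between the x axis of spacer_red and the x axis of jig, either way round below 0.2 rad or angle between the x axis of spacer_red and the y axis of jig, either way round below 0.2 rad) and (angle between the x axis of spacer_green and the x axis of jig, either way round below 0.2 rad or angle between the x axis of spacer_green and the y axis of jig, either way round below 0.2 rad) and ((z of spacer_red in the frame of jig between 0.004 and 0.008 m and z of spacer_green in the frame of jig between 0.012 and 0.016 m) or (z of spacer_green in the frame of jig between 0.004 and 0.008 m and z of spacer_red in the frame of jig between 0.016 and 0.02 m)) and x of bottle in the frame of mat between -0.045 and 0.045 m and y of bottle in the frame of mat between -0.095 and 0.095 m and z of each of bottle, can in the frame of mat below 0.008 m and angle between each of bottle, can's own z axis and vertical below 0.12 rad and x of can in the frame of mat between -0.045 and 0.045 m and y of can in the frame of mat between -0.095 and 0.095 m), for 0.2 s.
At the end, for the whole second after the job is handed in: Red and green plates (8 + 12 mm, either order) stacked flat on the white pad, within 12 mm of its centre and square to the jig within 0.2 rad (any quarter turn); yellow plate within 15 mm of its start; bottle and can upright, each within 15 mm of its start; all at rest (horizontal distance between each of spacer_red, spacer_green and jig_pad below 0.012 m and angle between each of spacer_red, spacer_green's own z axis and vertical below 0.08 rad and linear speed of each of spacer_red, spacer_green, bottle, can below 0.02 m/s and angular speed of each of spacer_red, spacer_green below 0.2 rad/s and (angle between the x axis of spacer_red and the x axis of jig, either way round below 0.2 rad or angle between the x axis of spacer_red and the y axis of jig, either way round below 0.2 rad) and (angle between the x axis of spacer_green and the x axis of jig, either way round below 0.2 rad or angle between the x axis of spacer_green and the y axis of jig, either way round below 0.2 rad) and ((z of spacer_red in the frame of jig between 0.004 and 0.008 m and z of spacer_green in the frame of jig between 0.012 and 0.016 m) or (z of spacer_green in the frame of jig between 0.004 and 0.008 m and z of spacer_red in the frame of jig between 0.016 and 0.02 m)) and distance of each of bottle, can, spacer_yellow from where it was at the start of the episode below 0.015 m and angle between each of bottle, can's own z axis and vertical below 0.12 rad); the robot touches nothing.
It fails at once if the bottle or the can is tipped over (angle between any of bottle, can's own z axis and vertical above 0.7 rad).
It fails at once if the third (yellow) plate is taken out of its place (distance of spacer_yellow from where it was at the start of the episode above 0.04 m).
It also fails if it takes over 115 s, if anything falls off the work surface, if the arm or the gripper's body presses on something with over 40 N, if the wrist force passes 120 N, or if a joint passes its speed limit or range.

## Robot

A 6-joint arm with a two-finger parallel gripper is mounted at the origin on a cart in front of the work surface, level with it; the furniture and walls round the work are solid. World frame = base frame: x ahead of the robot, y to its left, z up, the work surface at z = 0. Lengths are in m, angles in rad, forces in N, time in s.
With the tool pointing down it reaches from about 0.275 to 0.725 m from the base axis. Payload 15.9 kg.
Tool frame: the origin (TCP) lies between the finger pads; the fingertips stand 17 mm ahead of it and the grasp point (between the pads) lies 2 mm behind it; z points along the fingers, y is the line along which they close (so a half turn about z gives the same grasp; the last joint's range is limited). The gripper opens to 85 mm and grips with 20 to 120 N. Pads are 22 mm wide; open, the fingers measure 114 mm over their backs; the gripper's body (76 mm by 85 mm) begins 54 mm behind the grasp point. The pads swing forward as they close: fully open they stand 13 mm farther back than shut.
Start: joints at [1.185, 0.213, -0.034, 1.323, 0, 1.571], TCP at [0.188, 0.463, 0.248] pointing down, gripper open.
Joint ranges: [-2.98, 2.98], [-0.74, 1.72], [-1.14, 1.35], [-2.1, 2.04], [-1.57, 1.44], [-3.14, 3.14]. Speed limits (rad/s): [1.89, 1.89, 2.39, 2.57, 3.14, 3.14].

## Interface

Orientations are given as a 3x3 rotation matrix whose columns are the frame's x, y, z axes.
In Python, from station import env gives the robot as it stands.
- The arm moves only by the tool send_path, called after "Emit:" as name(argument=value, ...), one argument or row to a line, values as JSON. Schema: {"type":"object","properties":{"moves":{"type":"array","items":{"type":"array","items":{"type":"array","items":{"type":"number"},"minItems":6,"maxItems":6},"minItems":1,"maxItems":20},"minItems":1,"maxItems":1},"finger_gap":{"type":"number"},"clamp_n":{"type":"number"},"only":{"type":"string"},"quiet":{"type":"boolean"},"lines":{"type":"string"}},"required":["moves"],"additionalProperties":false}. moves is a list that holds a single list of rows (three levels of brackets), with 1 to 20 rows, each of 6 numbers: dx, dy, dz in shares of the most that a row can go, 1 being 62.5 mm, then a rotation vector rx, ry, rz in fractions of the full range, 1 being 180 degrees; each row shifts and turns the commanded pose from where the row before left it, along the tool's axes as they then stand; what a row does not reach is not made up. A row lasts 1/8 s, in which the tool goes at most 0.0625 m and 0.188 rad, less where a joint would pass 70% of its speed; a pose out of reach is approached as far as the arm can. finger_gap is the finger opening in m, set as the call begins (left out keeps the last). The fingers move at their own pace and stop on an object; clamp_n is the grip in N (left out, the last holds). Time passes only in rows, so rows that do not move let the fingers close. The tool returns the time, the measured TCP pose, the force, the opening and the grip force at its end. only (a regular expression) keeps the lines of the reply that match it, lines (a string "A,B") keeps lines A to B, and quiet returns only ok. Input that does not fit is refused with a message, and nothing moves.
- env.get_obs(): the state, without advancing time (a new reading comes with each control period).
- env.grab_frame(name): name is "scene" or "top" or "wrist"; returns a dict with "frame" (420x560x3 uint8, blue, green, red), "fovy" (degrees; the focal length in pixels is half the picture's height over the tangent of half this angle, whatever the lens; pixels are square), "cx", "cy" (the principal point, pixels), "R" (3x3) and "t" (3): a world point X has camera coordinates R X + t; the wrist camera has in their place "mount" (4x4, takes a point from camera to tool coordinates, whose origin is the TCP and whose axes are the flange's). Camera axes: x right, y down, z forward; pixel columns grow to the right and rows downward; lengths in m; the calibration is good to about 2 mm. A picture is of the moment at which its call begins: read the wrist's pose just before it. There is no depth.
- env.hand_in(): hands the job in; it is judged then, once.
The state is a dict: "time": time; "joint_positions": joint angles; "joint_velocities": joint speeds; "joint_torque": joint torques, N m; "ee_pos": TCP position; "eef_rot": TCP orientation; "ft_force": force on the tool from outside, world axes, zero at the start; "wrist_torque": the same for the moment, N m; "width": finger opening in m; "finger_force": force on a finger pad.
Only numpy, scipy, OpenCV 4.12 (cv2) and the standard library are available. Lean on these libraries where they do the work, as an engineer would, in place of code of your own. Each camera call takes 0.05 s, during which the arm holds its last target. There are 200 camera calls.

## Working session

There is one attempt and no reset: what is moved stays moved. The work goes in short steps, Python scripts to look and compute and a tool call to move; the robot and the scene stay as the last step left them, time stands still between calls to the robot, and variables do not carry over. Pictures are saved under pics/ and viewed, at most 14 in all, crops included, and the job is handed in when it is done.

```bash
ls; mkdir -p pics; python3 - <<'E'
from station import env
import cv2,numpy as np
o=env.get_obs();print(o['time'],o['ee_pos'],o['eef_rot'])
for n in("scene","top"):
    f=env.grab_frame(n);cv2.imwrite(f"pics/{n}0.png",f["frame"]);print(n,f["fovy"],f["cx"],f["cy"],f["R"],f["t"], [k for k in f])
np.set_printoptions(precision=4)
E
```

```text
pics
station.py
0.0 [0.18802995 0.46292915 0.2477815 ] [[-9.26473246e-01  3.76360347e-01 -4.61570517e-04]
 [ 3.76360630e-01  9.26472565e-01 -1.12328413e-03]
 [ 4.87281429e-06 -1.21440967e-03 -9.99999263e-01]]
scene 49.296676322108766 282.71911842855394 209.60519470982055 [[ 0.89326317 -0.44934455  0.01305354]
 [-0.39100838 -0.79096687 -0.47062071]
 [ 0.22179576  0.4152841  -0.88223906]] [-0.43955277  0.28564059  1.13045522] ['frame', 'fovy', 'cx', 'cy', 'R', 't']
top 42.30510541545344 281.0437574291558 204.94981361525913 [[ 0.01750142 -0.99984582 -0.00142909]
 [-0.98258744 -0.01693486 -0.18502737]
 [ 0.18497464  0.00464245 -0.98273233]] [0.05824382 0.55189589 1.28865062] ['frame', 'fovy', 'cx', 'cy', 'R', 't']
```

View pics/scene0.png

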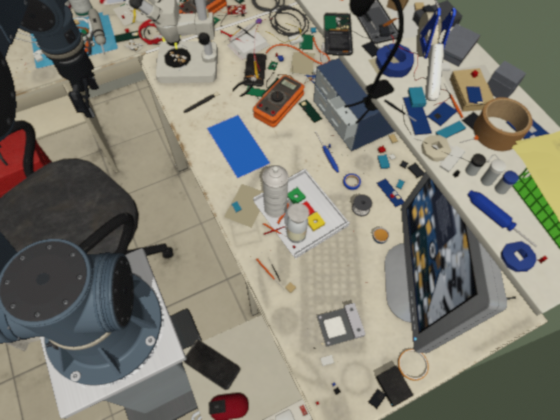

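View pics/top0.png

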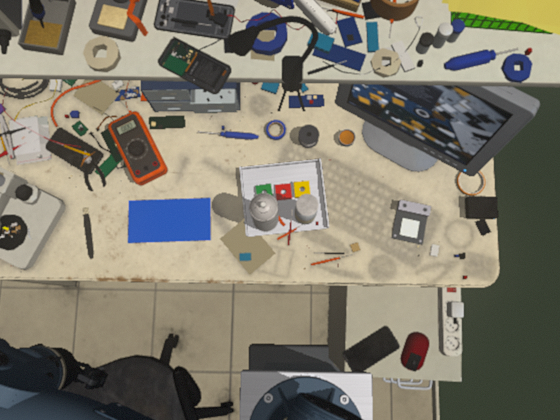

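```bash
cat > h.py <<'E'
import cv2,numpy as np
np.set_printoptions(precision=4,suppress=True)
def K(f):
    F=f["frame"].shape[0]/2/np.tan(np.radians(f["fovy"]/2));return F
def ext(f,o=None):
    if "R" in f: return np.array(f["R"]),np.array(f["t"])
    M=np.array(f["mount"]);T=np.eye(4);T[:3,:3]=o["eef_rot"];T[:3,3]=o["ee_pos"]
    C=np.linalg.inv(T@M);return C[:3,:3],C[:3,3]
def ray(f,uv,z,o=None):
    R,t=ext(f,o);F=K(f)
    uv=np.atleast_2d(uv).astype(float)
    d=np.c_[(uv[:,0]-f["cx"])/F,(uv[:,1]-f["cy"])/F,np.ones(len(uv))]@R
    c=-R.T@t
    return c+d*((z-c[2])/d[:,2])[:,None]
def proj(f,X,o=None):
    R,t=ext(f,o);p=np.atleast_2d(X)@R.T+t
    return p[:,:2]/p[:,2:]*K(f)+[f["cx"],f["cy"]]
def blobs(img,lo,hi,minA=30):
    m=cv2.inRange(cv2.cvtColor(img,cv2.COLOR_BGR2HSV),lo,hi)
    n,l,s,c=cv2.connectedComponentsWithStats(m)
    return [(s[i,4],c[i],cv2.minAreaRect(np.argwhere(l==i)[:,::-1].astype(np.float32)),l==i) for i in range(1,n) if s[i,4]>=minA]
E
python3 - <<'E'
from h import *
from station import env
f=env.grab_frame("top");im=f["frame"]
for n,lo,hi in(("blue",(105,150,80),(125,255,255)),("green",(45,120,60),(85,255,255)),("red",(0,170,120),(8,255,255)),("yel",(22,150,150),(34,255,255))):
    for a,c,r,m in blobs(im,lo,hi):
        if 100<c[1]<280: print(n,a,c,r[1],r[2],ray(f,cv2.boxPoints(r),.003 if n=="blue" else .015)[:,:2].ravel())
a=cv2.resize(im[150:245,225:335],None,fx=5,fy=5,interpolation=3)
b=cv2.resize(im[190:250,385:440],None,fx=4,fy=4,interpolation=3)
c=np.zeros((475,550+220,3),np.uint8);c[:475,:550]=a;c[:240,550:]=b
g=env.grab_frame("scene")["frame"][160:250,250:350];c[240:475,550:770]=cv2.resize(g,(220,235))
cv2.imwrite("pics/c1.png",c)
E
```

```text
blue 65 [242.8308 134.6154] (30.147809982299805, 2.7607884407043457) 6.34019136428833 [0.7464 0.2136 0.754  0.213  0.7462 0.1341 0.7387 0.1347]
blue 3342 [168.9638 220.0072] (41.32027053833008, 82.39930725097656) 88.02507019042969 [0.5639 0.4643 0.575  0.2534 0.4685 0.2453 0.4577 0.4532]
green 163 [108.1166 165.2393] (9.899495124816895, 18.384777069091797) 45.0 [0.6463 0.5404 0.6814 0.5096 0.6631 0.4901 0.6281 0.521 ]
green 96 [263.5521 188.3854] (9.192388534545898, 14.142136573791504) 81.8698959350586 [0.6061 0.1336 0.6119 0.0979 0.5882 0.0941 0.5824 0.1297]
red 104 [153.2404 176.2885] (7.488452911376953, 33.282012939453125) 56.3099365234375 [0.6103 0.4387 0.6602 0.3707 0.6439 0.359  0.5941 0.427 ]
red 141 [283.5461 190.0638] (13.33349895477295, 14.42803955078125) 84.2894058227539 [0.609  0.0846 0.6134 0.0479 0.5788 0.0441 0.5745 0.0805]
yel 189 [301.0476 187.9312] (15.13223648071289, 15.256272315979004) 82.87498474121094 [ 0.6176  0.0387  0.6232  0.0001  0.584  -0.005   0.5785  0.0334]
```

View pics/c1.png

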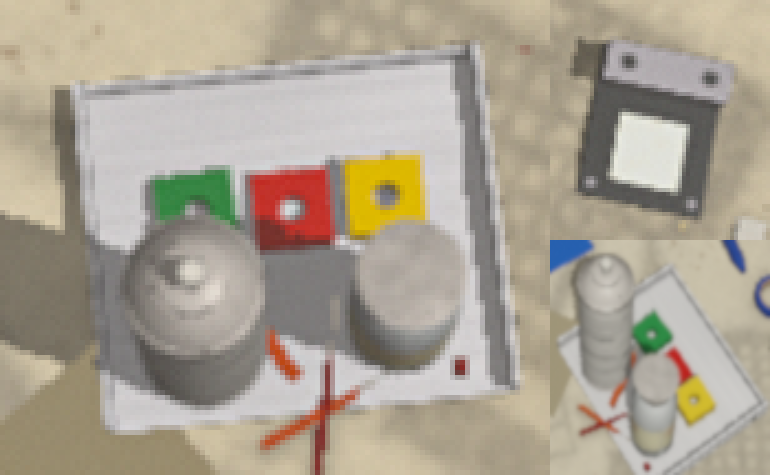

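```bash
python3 - <<'E'
from h import *
from station import env
f=env.grab_frame("top");s=env.grab_frame("scene")
c=lambda u,v:(225+u/5-.4,150+v/5-.4)
print("rack",ray(f,[c(76,84),c(478,45),c(518,388),c(105,430)],.02))
can=ray(f,[c(188,268)],.203)[0];bot=ray(f,[c(410,272)],.131)[0]
print("can",can,"bot",bot)
# jig: pad blob
im=f["frame"]; sub=im[205:250,390:430]
m=cv2.inRange(sub,(200,205,205),(255,255,255));n,l,st,ce=cv2.connectedComponentsWithStats(m)
i=1+np.argmax(st[1:,4]);r=cv2.minAreaRect(np.argwhere(l==i)[:,::-1].astype(np.float32));print(st[i],r)
print("pad",ray(f,[np.array(r[0])+(390,205)],.006),ray(f,cv2.boxPoints(r)+np.float32((390,205)),.006))
# step corners
d=lambda u,v:(385+(u-550)/4-.4,190+v/4-.4)
print("step",ray(f,[d(606,38),d(735,64),d(727,104),d(602,80)],.026))
S=s["frame"].copy();S=cv2.resize(S[120:360,190:380],None,fx=3,fy=3,interpolation=3)
def circ(x,y,z,R):
    a=np.linspace(0,2*np.pi,40);P=proj(s,np.c_[x+R*np.cos(a),y+R*np.sin(a),0*a+z]);cv2.polylines(S,[((P-[190,120])*3+1).astype(int)],True,(255,0,255),1)
for z,R in((.004,.033),(.165,.033),(.203,.0065)):circ(can[0],can[1],z,R)
for z,R in((.004,.027),(.104,.027),(.135,.026)):circ(bot[0],bot[1],z,R)
cv2.imwrite("pics/s1.png",S[:600])
w=env.grab_frame("wrist");print(w["mount"],w["fovy"])
E
```

```text
rack [[ 0.6554  0.1754  0.02  ]
 [ 0.6796 -0.0305  0.02  ]
 [ 0.502  -0.0513  0.02  ]
 [ 0.4772  0.1553  0.02  ]]
can [0.5255 0.1084 0.203 ] bot [0.5391 0.0082 0.131 ]
[ 11  14  18  18 256] ((19.22972869873047, 22.621620178222656), (16.111101150512695, 15.946701049804688), 9.462322235107422)
pad [[ 0.5065 -0.2577  0.006 ]] [[ 0.4894 -0.2339  0.006 ]
 [ 0.5298 -0.2415  0.006 ]
 [ 0.5237 -0.2817  0.006 ]
 [ 0.4834 -0.2739  0.006 ]]
step [[ 0.5757 -0.2282  0.026 ]
 [ 0.5604 -0.3089  0.026 ]
 [ 0.5348 -0.303   0.026 ]
 [ 0.5488 -0.2251  0.026 ]]
[[-0.0014 -0.9521 -0.3056  0.0792]
 [ 1.     -0.0015  0.0001  0.0001]
 [-0.0005 -0.3056  0.9521 -0.125 ]
 [ 0.      0.      0.      1.    ]] 70.41183829248752
```

View pics/s1.png

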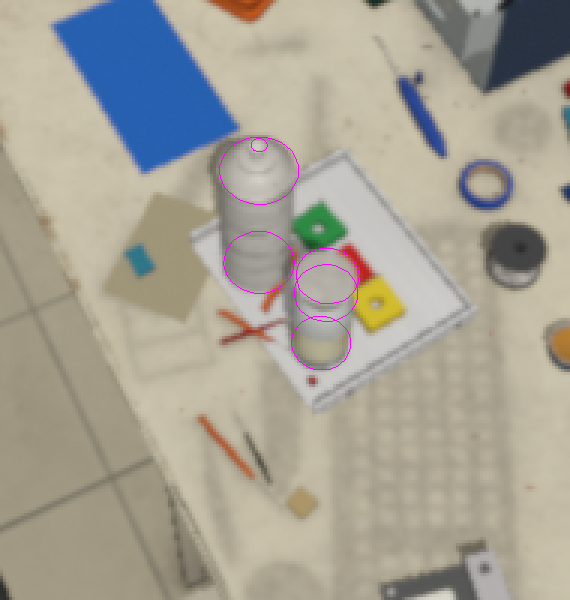

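The top picture shows can nozzle at about (262,203), bottle cap (307,204), plates green/red/yellow left to right at (264,188), (284,190), (301,188), jig pad (409,227), mat centre (169,220). The scene overlay agrees to about 3 mm.

Careful with the scale: shifts go in shares of 62.5 mm and turns go in shares of 180 degrees. That gives: 0.178 rad / 3.1416 = 0.0567.

```bash
cat > to.py <<'E'
# usage: to.py x y z [tool-y heading deg]: what is left to go, in tool axes
import sys;from h import *
from station import env
from scipy.spatial.transform import Rotation as Ro
o=env.get_obs();R=np.array(o["eef_rot"]);a=list(map(float,sys.argv[1:]))
print("t",o["time"],"tool d",R.T@(np.array(a[:3])-o["ee_pos"]),"ft",o["ft_force"],"w",o["width"])
if len(a)>3:
    c,s=np.cos(np.radians(a[3])),np.sin(np.radians(a[3]))
    G=np.array([[-s,c,0],[c,s,0],[0,0,-1]]).T
    best=min((Ro.from_matrix(R.T@(G@np.diag([k,k,1]))).as_rotvec() for k in(1,-1)),key=np.linalg.norm)
    print("rotvec",best,"j",np.array(o["joint_positions"]))
E
```

Emit:
send_path(
  moves=[
    [[0,0,0,0,0,0.0567],[0,0,0,0,0,0.0567],[0,0,0,0,0,0.0567],[0,0,0,0,0,0.0567],[0,0,0,0,0,0.0567],[0,0,0,0,0,0.0567],[0,0,0,0,0,0]],
  ],
  finger_gap=0.085,
)

```text
time: 1.23
ee_pos: [0.1881, 0.4632, 0.2483]
eef_rot: [[-0.118, 0.993, -0.0], [0.993, 0.118, -0.0], [-0.0, -0.0, -1.0]]
ft_force: [0.2, -0.2, -0.1]
width: 0.0849
finger_force: 0.0
```

```bash
python3 to.py .53 .03 .32 6.8
```

```text
t 1.225 tool d [-0.4704  0.2885 -0.0717] ft [ 0.2469 -0.198  -0.0559] w 0.08490082092766864
rotvec [-0.      0.0001 -0.0007] j [ 1.185   0.2129 -0.0345  1.3235  0.      2.6378]
```

To row units: -0.04 m is -0.64, -0.036 m is -0.576.

Emit:
send_path(
  moves=[
    [[0,0,-0.576,0,0,0],[0,0,-0.576,0,0,0],[-0.64,0.384,0,0,0,0],[-0.64,0.384,0,0,0,0],[-0.64,0.384,0,0,0,0],[-0.64,0.384,0,0,0,0],[-0.64,0.384,0,0,0,0],[-0.64,0.384,0,0,0,0],[-0.64,0.384,0,0,0,0],[-0.64,0.384,0,0,0,0],[-0.64,0.384,0,0,0,0],[-0.64,0.384,0,0,0,0],[-0.56,0.384,0,0,0,0],[-0.56,0.384,0,0,0,0],[0,0,0,0,0,0],[0,0,0,0,0,0]],
  ],
)

```text
time: 3.22
ee_pos: [0.5288, 0.0303, 0.3202]
eef_rot: [[-0.119, 0.993, -0.0], [0.993, 0.119, 0.0], [0.0, -0.0, -1.0]]
ft_force: [-0.0, -0.1, 0.8]
width: 0.085
finger_force: 0.0
```

```bash
python3 - <<'E'
from h import *
from station import env
import pickle
o=env.get_obs();f=env.grab_frame("wrist");cv2.imwrite("pics/w1.png",f["frame"]);pickle.dump((o,f),open("w1.pkl","wb"))
print(o["ee_pos"],proj(f,[[.5255,.1084,.207],[.539,.0082,.135]],o))
E
```

```text
[0.5288 0.0303 0.3202] [[284.9539 111.4187]
 [283.6845 207.8453]]
```

View pics/w1.png

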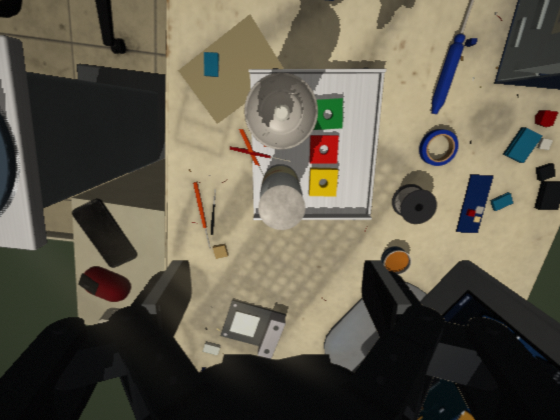

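The wrist picture shows the nozzle at (282,113), bottle cap (282,207), plates (328,113), (323,149), (323,182), pad (245,323); rack edges parallel to the image, so its yaw is as assumed.

```bash
python3 - <<'E'
from h import *
import pickle
o,f=pickle.load(open("w1.pkl","rb"));im=f["frame"]
print("can",ray(f,[282,113],.207,o),"bot",ray(f,[282,207],.135,o))
P=lambda q:ray(f,cv2.boxPoints(q[2]),q[3],o)
for n,lo,hi,z in(("green",(45,120,60),(85,255,255),.016),("red",(0,170,100),(8,255,255),.012),("yel",(20,150,150),(34,255,255),.02)):
    for a,c,r,m in blobs(im,lo,hi,200):
        if 300<c[0]<350 and 90<c[1]<200:
            B=ray(f,cv2.boxPoints(r),z,o)[:,:2];e=B[1]-B[0];print(n,a,c,r[1],"ctr",B.mean(0),"sz",[np.linalg.norm(B[1]-B[0]),np.linalg.norm(B[2]-B[1])],"ang",np.degrees(np.arctan2(e[1],e[0]))%90)
print("rack",ray(f,[[250,71],[384,71],[370,218]],.02,o))
m=cv2.inRange(im[295:360,215:285],(200,200,200),(255,255,255))
n,l,s,c=cv2.connectedComponentsWithStats(m);i=1+np.argmax(s[1:,4]);r=cv2.minAreaRect(np.argwhere(l==i)[:,::-1].astype(np.float32))
B=ray(f,cv2.boxPoints(r)+np.float32((215,295)),.006,o)[:,:2];e=B[1]-B[0];print("pad",s[i],B.mean(0),r,np.degrees(np.arctan2(e[1],e[0]))%90)
E
python3 to.py .524 .108 .25 6.8
```

```text
can [[0.5234 0.107  0.207 ]] bot [[0.537 0.009 0.135]]
green 642 [329.8131 113.0966] (30.0, 25.0) ctr [0.5923 0.1133] sz [np.float64(0.03393502065423862), np.float64(0.039552438771400245)] ang 6.769044669379704
red 541 [325.8909 150.    ] (27.0, 27.0) ctr [0.5928 0.0642] sz [np.float64(0.038358379775217145), np.float64(0.03854489576436371)] ang 6.766630188159965
yel 641 [322.9485 182.3167] (25.0, 28.0) ctr [0.5989 0.0163] sz [np.float64(0.04045936405996319), np.float64(0.03757326997834655)] ang 6.764175974962731
rack [[ 0.479   0.1531  0.02  ]
 [ 0.6534  0.1738  0.02  ]
 [ 0.6789 -0.0296  0.02  ]]
t 3.275 tool d [0.0774 0.0046 0.0704] ft [-0.6335  0.5721 -0.6755] w 0.08529282146783192
rotvec [ 0.     -0.0002  0.0009] j [0.0578 0.2791 0.2327 1.5245 0.0002 1.509 ]Traceback (most recent call last):
  File "<stdin>", line 12, in <module>
    return _wrapfunc(a, 'argmax', axis=axis, out=out, **kwds)
    return bound(*args, **kwds)
ValueError: attempt to get argmax of an empty sequence
```

To row units: 0.04 m is 0.64, 0.039 m is 0.624.

Emit:
send_path(
  moves=[
    [[0.624,0.032,0,0,0,0],[0.608,0.048,0,0,0,0],[0,0,0.64,0,0,0],[0,0,0.64,0,0,0],[0,0,0.64,0,0,0],[0,0,0.48,0,0,0],[0,0,0.192,0,0,0],[0,0,0,0,0,0]],
  ],
)

```text
time: 4.28
ee_pos: [0.5246, 0.1076, 0.1586]
eef_rot: [[-0.118, 0.993, -0.0], [0.993, 0.118, 0.0], [0.0, -0.0, -1.0]]
ft_force: [-0.4, -0.8, 0.3]
width: 0.085
finger_force: 0.0
```

```bash
python3 to.py .5242 .1075 .157 6.8
```

```text
t 4.275 tool d [-0.     -0.0004  0.0016] ft [-0.3652 -0.843   0.3264] w 0.0849706906869352
rotvec [-0.0002 -0.     -0.0004] j [ 0.2022  0.3181 -0.1239  1.129   0.0001  1.6547]
```

Close on the can, record, then lift.

Emit:
send_path(
  moves=[
    [[0,0,0,0,0,0],[0,0,0,0,0,0],[0,0,0,0,0,0],[0,0,0,0,0,0],[0,0,0,0,0,0],[0,0,0,0,0,0],[0,0,0,0,0,0],[0,0,0,0,0,0]],
  ],
  finger_gap=0.05,
  clamp_n=50,
)

```text
time: 5.28
ee_pos: [0.5255, 0.1073, 0.16]
eef_rot: [[-0.117, 0.993, 0.002], [0.993, 0.117, 0.001], [0.0, 0.002, -1.0]]
ft_force: [-4.5, -0.1, 12.2]
width: 0.0625
finger_force: 52.7
```

Emit:
send_path(
  moves=[
    [[0,0,-0.32,0,0,0],[0,0,-0.48,0,0,0],[0,0,0,0,0,0]],
  ],
)

```text
time: 5.65
ee_pos: [0.5263, 0.1074, 0.2107]
eef_rot: [[-0.117, 0.993, 0.004], [0.993, 0.117, 0.001], [0.0, 0.004, -1.0]]
ft_force: [0.7, -0.1, -1.9]
width: 0.0624
finger_force: 56.9
```

```bash
python3 to.py .519 .304 .158 6.8
```

```text
t 5.65 tool d [0.1961 0.0155 0.0529] ft [ 0.6571 -0.0998 -1.8549] w 0.062395412804770366
rotvec [ 0.0043 -0.0004 -0.0016] j [ 0.2012  0.2947 -0.0222  1.2495  0.      1.655 ]
```

```bash
python3 - <<'E'
from h import *
from station import env
o=env.get_obs();f=env.grab_frame("wrist");g=env.grab_frame("scene")["frame"]
c=np.zeros((420,780,3),np.uint8);c[:,:420]=f["frame"][:,70:490];c[:,420:]=cv2.resize(g[130:270,230:350],(360,420));cv2.imwrite("pics/w2.png",c);print(env.get_obs()["ft_force"])
E
```

```text
[-0.6429  0.2005 -3.3825]
```

View pics/w2.png

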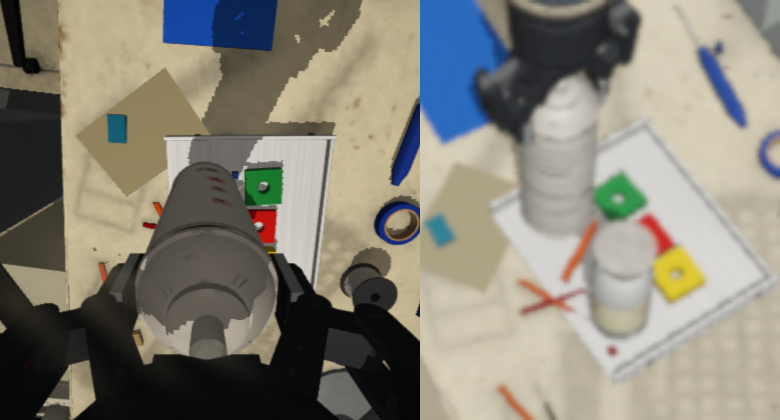

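The can is lifted clear of the rack, upright, and the force equals its weight. Carry it to the mat.

To row units: 0.03 m is 0.48, 0.025 m is 0.4.

Emit:
send_path(
  moves=[
    [[0.16,0,0,0,0,0],[0.32,0.032,0,0,0,0],[0.4,0.032,0,0,0,0],[0.48,0.032,0,0,0,0],[0.48,0.032,0,0,0,0],[0.48,0.032,0,0,0,0],[0.4,0.032,0,0,0,0],[0.256,0.032,0,0,0,0],[0.16,0.016,0,0,0,0],[0,0,0,0,0,0]],
  ],
)

```text
time: 7.0
ee_pos: [0.5169, 0.3039, 0.2081]
eef_rot: [[-0.117, 0.993, -0.0], [0.993, 0.117, -0.0], [-0.0, -0.0, -1.0]]
ft_force: [0.0, -0.9, -2.0]
width: 0.0625
finger_force: 56.8
```

```bash
python3 to.py .519 .304 .159 6.8
```

```text
t 7.0 tool d [-0.0001  0.0021  0.0491] ft [ 0.0418 -0.916  -1.9579] w 0.06246392945221873
rotvec [-0.0003  0.0002 -0.0012] j [ 0.5315  0.4311  0.1668  1.3069 -0.0001  1.9848]
```

To row units: 0.015 m is 0.24, 0.01 m is 0.16.

Emit:
send_path(
  moves=[
    [[0,0,0.24,0,0,0],[0,0,0.24,0,0,0],[0,0,0.16,0,0,0],[0,0,0.08,0,0,0],[0,0,0.048,0,0,0],[0,0,0.032,0,0,0],[0,0,0,0,0,0]],
  ],
)

```text
time: 7.88
ee_pos: [0.5171, 0.3038, 0.1591]
eef_rot: [[-0.117, 0.993, 0.001], [0.993, 0.117, 0.001], [0.001, 0.001, -1.0]]
ft_force: [-2.2, -0.4, 4.7]
width: 0.0627
finger_force: 57.7
```

Emit:
send_path(
  moves=[
    [[0,0,0.016,0,0,0],[0,0,0,0,0,0]],
  ],
)

```text
time: 8.12
ee_pos: [0.5171, 0.304, 0.159]
eef_rot: [[-0.117, 0.993, 0.001], [0.993, 0.117, 0.001], [0.001, 0.002, -1.0]]
ft_force: [-7.5, -2.1, 16.7]
width: 0.0624
finger_force: 59.3
```

Standing on the mat (force turned upward). Release and rise straight up.

To row units: -0.001 m is -0.016.

Emit:
send_path(
  moves=[
    [[0,0,-0.016,0,0,0],[0,0,0,0,0,0],[0,0,0,0,0,0],[0,0,0,0,0,0],[0,0,0,0,0,0]],
  ],
  finger_gap=0.085,
)

```text
time: 8.75
ee_pos: [0.517, 0.3035, 0.1582]
eef_rot: [[-0.117, 0.993, -0.0], [0.993, 0.117, -0.0], [-0.0, -0.0, -1.0]]
ft_force: [1.4, -0.1, 0.5]
width: 0.0852
finger_force: 0.0
```

Emit:
send_path(
  moves=[
    [[0,0,-0.32,0,0,0],[0,0,-0.64,0,0,0],[0,0,-0.8,0,0,0],[0,0,-0.48,0,0,0],[0,0,0,0,0,0]],
  ],
)

```text
time: 9.38
ee_pos: [0.5179, 0.304, 0.3006]
eef_rot: [[-0.117, 0.993, 0.003], [0.993, 0.117, 0.002], [0.002, 0.004, -1.0]]
ft_force: [0.4, 0.4, -0.8]
width: 0.0849
finger_force: 0.0
```

```bash
python3 to.py .5375 .0087 .25 6.8
```

```text
t 9.375 tool d [-0.2957 -0.0151  0.05  ] ft [ 0.3571  0.4272 -0.8207] w 0.08485310306819001
rotvec [ 0.0036 -0.0016 -0.0017] j [ 0.5309  0.433   0.4023  1.5361 -0.      1.9846]
```

To row units: -0.04 m is -0.64, -0.03 m is -0.48.

Emit:
send_path(
  moves=[
    [[-0.48,-0.032,0,0,0,0],[-0.64,-0.032,0,0,0,0],[-0.64,-0.032,0,0,0,0],[-0.64,-0.032,0,0,0,0],[-0.64,-0.032,0,0,0,0],[-0.64,-0.032,0,0,0,0],[-0.64,-0.032,0,0,0,0],[-0.416,-0.016,0,0,0,0],[0,0,0.48,0,0,0],[0,0,0,0,0,0]],
  ],
)

```text
time: 10.62
ee_pos: [0.5353, 0.0075, 0.266]
eef_rot: [[-0.116, 0.993, -0.004], [0.993, 0.116, -0.0], [0.0, -0.004, -1.0]]
ft_force: [0.4, 0.4, -0.1]
width: 0.0847
finger_force: 0.0
```

```bash
python3 to.py .5375 .0087 .089 6.8
```

```text
t 10.625 tool d [0.0008 0.003  0.177 ] ft [ 0.4103  0.4135 -0.1445] w 0.08473696754537291
rotvec [-0.0043 -0.0005 -0.0023] j [0.0141 0.2896 0.11   1.3956 0.     1.4684]
```

Emit:
send_path(
  moves=[
    [[0.016,0.032,0.48,0,0,0],[0,0,0.64,0,0,0],[0,0,0.64,0,0,0],[0,0,0.64,0,0,0],[0,0,0.32,0,0,0],[0,0,0.112,0,0,0],[0,0,0,0,0,0]],
  ],
)

```text
time: 11.5
ee_pos: [0.5388, 0.0093, 0.0918]
eef_rot: [[-0.117, 0.993, 0.0], [0.993, 0.117, 0.0], [0.0, 0.0, -1.0]]
ft_force: [-0.6, -0.4, 0.1]
width: 0.0849
finger_force: 0.0
```

```bash
python3 to.py .5375 .0087 .089 6.8
```

```text
t 11.5 tool d [-0.0004 -0.0014  0.0028] ft [-0.5537 -0.4069  0.1256] w 0.08486798776650743
rotvec [ 0.0002 -0.     -0.0013] j [ 0.0172  0.3716 -0.2255  0.9735  0.      1.4706]
```

Emit:
send_path(
  moves=[
    [[0,0,0,0,0,0],[0,0,0,0,0,0],[0,0,0,0,0,0],[0,0,0,0,0,0],[0,0,0,0,0,0],[0,0,0,0,0,0],[0,0,0,0,0,0]],
  ],
  finger_gap=0.04,
  clamp_n=40,
)

```text
time: 12.38
ee_pos: [0.5389, 0.009, 0.0924]
eef_rot: [[-0.117, 0.993, 0.001], [0.993, 0.117, -0.0], [-0.0, 0.001, -1.0]]
ft_force: [-3.5, 0.3, 9.4]
width: 0.0524
finger_force: 35.9
```

Emit:
send_path(
  moves=[
    [[0,0,-0.48,0,0,0],[0,0,-0.8,0,0,0],[0,0,-0.8,0,0,0],[0,0,-0.8,0,0,0],[0,0,-0.8,0,0,0],[0,0,0,0,0,0]],
  ],
)

```text
time: 13.12
ee_pos: [0.5398, 0.009, 0.3251]
eef_rot: [[-0.117, 0.993, 0.006], [0.993, 0.117, 0.0], [-0.001, 0.006, -1.0]]
ft_force: [0.3, 1.0, -1.8]
width: 0.0518
finger_force: 39.3
```

```bash
python3 to.py .5137 .404 .089 6.8
```

```text
t 13.125 tool d [0.3955 0.0186 0.236 ] ft [ 0.3127  0.9786 -1.7627] w 0.05184171458179742
rotvec [ 0.0063  0.0007 -0.0017] j [ 0.0167  0.2974  0.2693  1.5364 -0.      1.4706]
```

To row units: 0.045 m is 0.72, 0.035 m is 0.56.

Emit:
send_path(
  moves=[
    [[0.32,0.016,0,0,0,0],[0.56,0.024,0,0,0,0],[0.72,0.032,0,0,0,0],[0.72,0.032,0,0,0,0],[0.72,0.032,0,0,0,0],[0.72,0.032,0,0,0,0],[0.72,0.032,0,0,0,0],[0.72,0.032,0,0,0,0],[0.56,0.032,0,0,0,0],[0.32,0.016,0,0,0,0],[0.24,0.016,0,0,0,0],[0,0,0,0,0,0],[0,0,0,0,0,0]],
  ],
)

```text
time: 14.75
ee_pos: [0.5104, 0.4033, 0.3207]
eef_rot: [[-0.117, 0.993, -0.001], [0.993, 0.117, -0.001], [-0.001, -0.001, -1.0]]
ft_force: [-0.1, -0.3, -0.4]
width: 0.052
finger_force: 39.3
```

```bash
python3 to.py .5137 .404 .0915 6.8
```

```text
t 14.75 tool d [0.0005 0.0035 0.2292] ft [-0.0576 -0.3449 -0.4421] w 0.05198820116772113
rotvec [-0.001   0.0007 -0.0016] j [ 0.6687  0.5841  0.6967  1.6846 -0.0001  2.1223]
```

To row units: 0.05 m is 0.8, 0.03 m is 0.48.

Emit:
send_path(
  moves=[
    [[0,0.048,0.48,0,0,0],[0,0,0.8,0,0,0],[0,0,0.8,0,0,0],[0,0,0.8,0,0,0],[0,0,0.48,0,0,0],[0,0,0.192,0,0,0],[0,0,0,0,0,0]],
  ],
)

```text
time: 15.62
ee_pos: [0.5138, 0.4034, 0.0995]
eef_rot: [[-0.116, 0.993, -0.0], [0.993, 0.116, -0.0], [-0.0, -0.0, -1.0]]
ft_force: [0.1, -0.2, -1.2]
width: 0.0514
finger_force: 39.3
```

Emit:
send_path(
  moves=[
    [[0,0,0.048,0,0,0],[0,0,0.032,0,0,0],[0,0,0.016,0,0,0],[0,0,0,0,0,0]],
  ],
)

```text
time: 16.12
ee_pos: [0.5138, 0.4039, 0.0935]
eef_rot: [[-0.117, 0.993, 0.0], [0.993, 0.117, 0.0], [0.0, 0.0, -1.0]]
ft_force: [-0.4, 0.2, -1.4]
width: 0.0519
finger_force: 39.3
```

To row units: 0.001 m is 0.016.

Emit:
send_path(
  moves=[
    [[0,0,0.016,0,0,0],[0,0,0.016,0,0,0],[0,0,0,0,0,0]],
  ],
)

```text
time: 16.5
ee_pos: [0.5138, 0.4038, 0.0916]
eef_rot: [[-0.117, 0.993, 0.0], [0.993, 0.117, 0.0], [0.0, 0.0, -1.0]]
ft_force: [-1.6, -1.5, 4.0]
width: 0.0519
finger_force: 39.8
```

Emit:
send_path(
  moves=[
    [[0,0,0.008,0,0,0],[0,0,0,0,0,0]],
  ],
)

```text
time: 16.75
ee_pos: [0.5139, 0.4039, 0.0916]
eef_rot: [[-0.117, 0.993, 0.001], [0.993, 0.117, 0.0], [0.0, 0.001, -1.0]]
ft_force: [-2.8, -3.9, 11.7]
width: 0.052
finger_force: 40.4
```

To row units: -0.05 m is -0.8, -0.001 m is -0.016.

Emit:
send_path(
  moves=[
    [[0,0,-0.016,0,0,0],[0,0,0,0,0,0],[0,0,0,0,0,0],[0,0,0,0,0,0],[0,0,-0.32,0,0,0],[0,0,-0.8,0,0,0],[0,0,-0.8,0,0,0],[0,0,-0.8,0,0,0],[0,0,-0.64,0,0,0],[0,0,0,0,0,0]],
  ],
  finger_gap=0.085,
)

```text
time: 18.0
ee_pos: [0.5146, 0.4045, 0.3049]
eef_rot: [[-0.117, 0.993, 0.004], [0.993, 0.117, 0.003], [0.003, 0.004, -1.0]]
ft_force: [-0.1, 0.2, -0.4]
width: 0.085
finger_force: 0.0
```

```bash
python3 to.py .5875 .112 .06 6.8
python3 - <<'E'
from station import env
import cv2
g=env.grab_frame("scene")["frame"];cv2.imwrite("pics/s2.png",cv2.resize(g[90:270,190:350],None,fx=3,fy=3))
E
```

```text
t 18.0 tool d [-0.2997  0.0371  0.2442] ft [-0.0682  0.1755 -0.3662] w 0.08504668081138939
rotvec [ 0.0044 -0.0027 -0.0017] j [0.6661 0.5756 0.6414 1.6314 0.     2.1199]
```

View pics/s2.png

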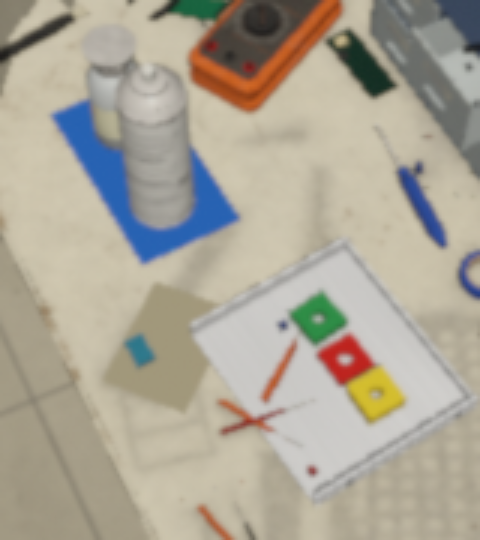

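Picture: can and bottle both stand upright on the mat (scene crop (160,150) and (110,90)); all plates are free in the rack. Hover over green.

To row units: 0.05 m is 0.8, -0.045 m is -0.72.

Emit:
send_path(
  moves=[
    [[-0.48,0.048,0,0,0,0],[-0.72,0.08,0,0,0,0],[-0.72,0.08,0,0,0,0],[-0.72,0.08,0,0,0,0],[-0.72,0.08,0,0,0,0],[-0.72,0.08,0,0,0,0],[-0.48,0.08,0.48,0,0,0],[-0.24,0.064,0.64,0,0,0],[0,0,0.8,0,0,0],[0,0,0.32,0,0,0],[0,0,0.24,0,0,0],[0,0,0,0,0,0],[0,0,0,0,0,0]],
  ],
  finger_gap=0.056,
)

```text
time: 19.68
ee_pos: [0.586, 0.1103, 0.1476]
eef_rot: [[-0.117, 0.993, 0.001], [0.993, 0.117, 0.0], [0.0, 0.001, -1.0]]
ft_force: [-0.0, -0.1, 1.4]
width: 0.0564
finger_force: 0.0
```

```bash
cat > pl.py <<'E'
from h import *
from station import env
o=env.get_obs();f=env.grab_frame("wrist");im=f["frame"];cv2.imwrite("pics/last.png",im)
for n,lo,hi,z in(("green",(45,120,40),(85,255,255),.016),("red",(0,170,70),(8,255,255),.012),("yel",(20,150,100),(34,255,255),.02)):
    for a,c,r,m in blobs(im,lo,hi,800):
            B=ray(f,cv2.boxPoints(r),z,o)[:,:2];e=B[1]-B[0];print(n,a,c,r[1],"ctr",B.mean(0),"sz",np.linalg.norm(B[1]-B[0]),np.linalg.norm(B[2]-B[1]),"ang",np.degrees(np.arctan2(e[1],e[0]))%90)
E
python3 pl.py; python3 to.py .5875 .112 .022 6.8
```

```text
green 1714 [281.584 199.112] (43.018280029296875, 43.98983383178711) ctr [0.59   0.1128] sz 0.03866558417321483 0.040346958197969886 ang 9.760655691746038
red 1409 [278.5188 246.2981] (37.0, 41.0) ctr [0.593  0.0644] sz 0.03862712753666131 0.039115815307535884 ang 6.585634319327184
yel 1304 [279.0299 293.9494] (35.0, 41.0) ctr [0.5996 0.0168] sz 0.039579144872785875 0.040078753762072046 ang 6.564236387395631
t 19.725 tool d [0.0014 0.0014 0.1258] ft [-0.4651  0.187  -0.5217] w 0.05636193774383903
rotvec [ 0.0015 -0.0001 -0.0015] j [ 0.1862  0.4444  0.0334  1.1583 -0.      1.6398]
```

To row units: 0.04 m is 0.64, 0.03 m is 0.48.

Emit:
send_path(
  moves=[
    [[0.032,0.04,0.32,0,0,0],[0,0,0.64,0,0,0],[0,0,0.48,0,0,0],[0,0,0.288,0,0,0],[0,0,0.128,0,0,0],[0,0,0.064,0,0,0],[0,0,0,0,0,0]],
  ],
)

```text
time: 20.6
ee_pos: [0.5882, 0.1126, 0.0274]
eef_rot: [[-0.117, 0.993, 0.001], [0.993, 0.117, 0.0], [0.0, 0.001, -1.0]]
ft_force: [0.9, 1.0, 0.3]
width: 0.056
finger_force: 0.0
```

```bash
python3 to.py .589 .1125 .02 6.8
```

```text
t 20.6 tool d [-0.0002  0.0008  0.0074] ft [0.8665 0.989  0.3367] w 0.05595814784680017
rotvec [ 0.0008 -0.     -0.0017] j [ 0.1891  0.5414 -0.1349  0.8937 -0.      1.6429]
```

To row units: 0.003 m is 0.048, 0.002 m is 0.032.

Emit:
send_path(
  moves=[
    [[0,0,0.048,0,0,0],[0,0,0.032,0,0,0],[0,0,0,0,0,0]],
  ],
)

```text
time: 20.98
ee_pos: [0.5878, 0.1125, 0.0218]
eef_rot: [[-0.117, 0.993, -0.0], [0.993, 0.117, -0.0], [0.0, -0.0, -1.0]]
ft_force: [-1.1, 0.3, 0.1]
width: 0.0562
finger_force: 0.0
```

Emit:
send_path(
  moves=[
    [[0,0,0,0,0,0],[0,0,0,0,0,0],[0,0,0,0,0,0],[0,0,0,0,0,0]],
  ],
  finger_gap=0.03,
  clamp_n=30,
)

```text
time: 21.48
ee_pos: [0.5879, 0.1125, 0.022]
eef_rot: [[-0.117, 0.993, 0.0], [0.993, 0.117, 0.0], [0.0, 0.0, -1.0]]
ft_force: [-1.5, -1.1, 5.2]
width: 0.0391
finger_force: 30.7
```

To row units: -0.05 m is -0.8, -0.04 m is -0.64.

Emit:
send_path(
  moves=[
    [[0,0,-0.32,0,0,0],[0,0,-0.64,0,0,0],[0,0,-0.8,0,0,0],[0,0,0,0,0,0]],
  ],
)

```text
time: 21.98
ee_pos: [0.5899, 0.1129, 0.1355]
eef_rot: [[-0.117, 0.993, 0.006], [0.993, 0.117, 0.001], [0.0, 0.006, -1.0]]
ft_force: [-0.0, 0.9, -1.1]
width: 0.0392
finger_force: 30.4
```

```bash
python3 to.py .5065 -.2577 .14 79.3
```

```text
t 21.975 tool d [-0.3583 -0.126  -0.0054] ft [-0.0365  0.885  -1.1203] w 0.03920957726821324
rotvec [ 0.0055  0.0035 -1.267 ] j [0.1891 0.4554 0.0185 1.1279 0.     1.6429]
```

To row units: -0.04 m is -0.64, -0.014 m is -0.224, -0.181 rad / 3.1416 = -0.0576.

Emit:
send_path(
  moves=[
    [[-0.32,-0.096,0,0,0,0],[-0.64,-0.224,0,0,0,0],[-0.64,-0.224,0,0,0,0],[-0.64,-0.224,0,0,0,0],[-0.64,-0.224,0,0,0,0],[-0.64,-0.224,0,0,0,0],[-0.64,-0.224,0,0,0,0],[-0.64,-0.224,0,0,0,0],[-0.608,-0.224,0,0,0,0],[-0.32,-0.128,0,0,0,0],[0,0,0,0,0,-0.0576],[0,0,0,0,0,-0.0576],[0,0,0,0,0,-0.0576],[0,0,0,0,0,-0.0576],[0,0,0,0,0,-0.0576],[0,0,0,0,0,-0.0576],[0,0,0,0,0,-0.0576],[0,0,0,0,0,0],[0,0,0,0,0,0]],
  ],
)

```text
time: 24.35
ee_pos: [0.5042, -0.2576, 0.1314]
eef_rot: [[-0.982, 0.19, -0.001], [0.19, 0.982, 0.0], [0.001, 0.0, -1.0]]
ft_force: [0.2, -0.7, -0.7]
width: 0.0394
finger_force: 30.4
```

```bash
python3 - <<'E'
from h import *
from station import env
import pickle
o=env.get_obs();f=env.grab_frame("wrist");cv2.imwrite("pics/w3.png",f["frame"]);pickle.dump((o,f),open("w3.pkl","wb"))
print(proj(f,[[.5065,-.2577,.006]],o))
E
python3 to.py .5065 -.2577 .026 79.3
```

```text
[[276.0916 206.7872]]
t 24.4 tool d [-0.0022  0.0004  0.1055] ft [-0.3074 -0.0592  0.0828] w 0.0388643872514895
rotvec [ 0.0002 -0.0004 -0.0036] j [-0.4724  0.3952 -0.0836  1.0925  0.     -0.2821]
```

View pics/w3.png

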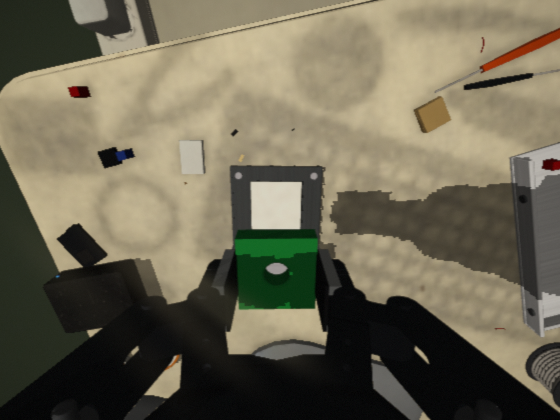

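Pad spans columns 251–301 from row 182, i.e. centre (276,207), equal to the prediction; jig edges are aligned with the tool. Plate held square, hole at (276,269).

To row units: 0.03 m is 0.48, 0.006 m is 0.096.

```bash
python3 - <<'E'
from h import *
import pickle
o,f=pickle.load(open("w3.pkl","rb"))
print(proj(f,[np.array(o["ee_pos"])+[0,0,-.006]],o), ray(f,[[276,269]],o["ee_pos"][2]-.006,o)-o["ee_pos"])
for a,c,r,m in blobs(f["frame"],(45,120,60),(85,255,255),1500): print(c,r)
E
```

```text
[[275.5299 276.1011]] [[-0.0039  0.001  -0.006 ]]
```

Emit:
send_path(
  moves=[
    [[-0.0352,0,0.32,0,0,0],[0,0,0.48,0,0,0],[0,0,0.48,0,0,0],[0,0,0.24,0,0,0],[0,0,0.096,0,0,0],[0,0,0,0,0,0],[0,0,0,0,0,0]],
  ],
)

```text
time: 25.28
ee_pos: [0.5072, -0.2585, 0.0317]
eef_rot: [[-0.983, 0.186, 0.001], [0.186, 0.983, -0.001], [-0.001, -0.0, -1.0]]
ft_force: [-0.5, 0.4, 0.3]
width: 0.0391
finger_force: 30.4
```

```bash
python3 to.py .5065 -.2577 .0245 79.3
```

```text
t 25.275 tool d [0.0009 0.0006 0.0072] ft [-0.4677  0.3878  0.3499] w 0.039078573388976516
rotvec [-0.0004  0.0014 -0.0003] j [-0.4713  0.4837 -0.2199  0.8658 -0.     -0.2842]
```

To row units: 0.003 m is 0.048, -0.002 m is -0.032.

Emit:
send_path(
  moves=[
    [[-0.032,0,0.048,0,0,0],[0,0,0.032,0,0,0],[0,0,0.016,0,0,0],[0,0,0,0,0,0]],
  ],
)

```text
time: 25.78
ee_pos: [0.5085, -0.2585, 0.0247]
eef_rot: [[-0.983, 0.186, -0.0], [0.186, 0.983, 0.0], [0.0, 0.0, -1.0]]
ft_force: [-0.4, 0.7, -0.4]
width: 0.039
finger_force: 30.4
```

Emit:
send_path(
  moves=[
    [[0,0,0.016,0,0,0],[0,0,0,0,0,0]],
  ],
)

```text
time: 26.02
ee_pos: [0.5087, -0.2586, 0.0241]
eef_rot: [[-0.983, 0.186, 0.0], [0.186, 0.983, -0.0], [-0.0, -0.0, -1.0]]
ft_force: [-1.0, 0.6, 5.0]
width: 0.0393
finger_force: 30.9
```

Emit:
send_path(
  moves=[
    [[0,0,0.016,0,0,0],[0,0,0,0,0,0]],
  ],
)

```text
time: 26.28
ee_pos: [0.5087, -0.2586, 0.024]
eef_rot: [[-0.983, 0.186, 0.001], [0.186, 0.983, -0.0], [-0.001, -0.0, -1.0]]
ft_force: [-7.5, 4.4, 21.8]
width: 0.0397
finger_force: 32.8
```

Careful with the scale: shifts go in shares of 62.5 mm and turns go in shares of 180 degrees. That gives: -0.001 m is -0.016.

Emit:
send_path(
  moves=[
    [[0,0,-0.016,0,0,0],[0,0,0,0,0,0],[0,0,0,0,0,0],[0,0,0,0,0,0]],
  ],
  finger_gap=0.055,
)

```text
time: 26.78
ee_pos: [0.5086, -0.2585, 0.0237]
eef_rot: [[-0.983, 0.186, -0.0], [0.186, 0.983, 0.0], [0.0, 0.0, -1.0]]
ft_force: [-0.8, 0.4, 0.7]
width: 0.0551
finger_force: 0.0
```

Emit:
send_path(
  moves=[
    [[0,0,-0.32,0,0,0],[0,0,-0.64,0,0,0],[0,0,-0.8,0,0,0],[0,0,0,0,0,0],[0,0,0,0,0,0]],
  ],
)

```text
time: 27.4
ee_pos: [0.5085, -0.2585, 0.1334]
eef_rot: [[-0.983, 0.186, -0.0], [0.186, 0.983, 0.0], [0.0, 0.0, -1.0]]
ft_force: [-0.3, 0.5, -0.1]
width: 0.0553
finger_force: 0.0
```

```bash
cat > jg.py <<'E'
from h import *
from station import env
import sys
o=env.get_obs();f=env.grab_frame("wrist");im=f["frame"];cv2.imwrite(sys.argv[1],im)
for n,lo,hi,z in(("green",(45,120,40),(85,255,255),.018),("red",(0,170,70),(8,255,255),.026)):
    for a,c,r,m in blobs(im,lo,hi,800):
            B=ray(f,cv2.boxPoints(r),z,o)[:,:2];e=B[1]-B[0];print(n,a,c,r[1],"ctr",B.mean(0),"ang",np.degrees(np.arctan2(e[1],e[0]))%90)
E
python3 jg.py pics/w4.png; python3 to.py .5934 .0642 .14 6.8
```

```text
green 1998 [276.2242 206.1376] (46.0, 46.0) ctr [ 0.5075 -0.258 ] ang 79.2137650043821
t 27.45 tool d [-0.0239  0.3327 -0.0071] ft [ 0.5222  0.0404 -0.5352] w 0.05477268456689422
rotvec [-0.0005 -0.0013  1.2654] j [-0.4703  0.4025 -0.0693  1.1004  0.     -0.2835]
```

View pics/w4.png

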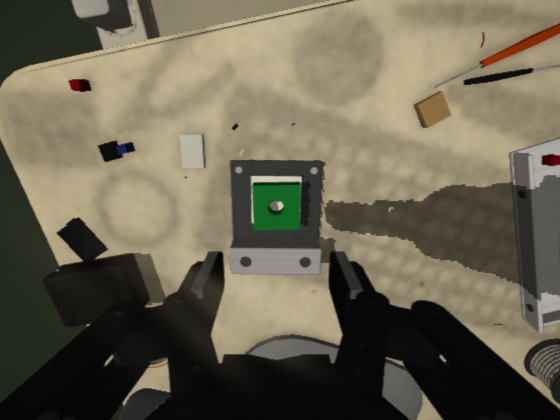

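Green lies flat and square on the pad, centre (276,206). Now red.

To row units: 0.04 m is 0.64, 0.03 m is 0.48, 0.181 rad / 3.1416 = 0.0576.

Emit:
send_path(
  moves=[
    [[0,0.32,0,0,0,0],[-0.048,0.64,0,0,0,0],[-0.048,0.64,0,0,0,0],[-0.048,0.64,0,0,0,0],[-0.048,0.64,0,0,0,0],[-0.048,0.64,0,0,0,0],[-0.048,0.64,0,0,0,0],[-0.048,0.64,0,0,0,0],[-0.048,0.48,0,0,0,0],[0,0,0,0,0,0.0576],[0,0,0,0,0,0.0576],[0,0,0,0,0,0.0576],[0,0,0,0,0,0.0576],[0,0,0,0,0,0.0576],[0,0,0,0,0,0.0576],[0,0,0,0,0,0.0573],[0,0,0,0,0,0],[0,0,0,0,0,0]],
  ],
)

```text
time: 29.7
ee_pos: [0.5931, 0.0618, 0.1334]
eef_rot: [[-0.122, 0.992, -0.001], [0.992, 0.122, 0.0], [0.0, -0.001, -1.0]]
ft_force: [-0.1, -0.3, -0.1]
width: 0.0552
finger_force: 0.0
```

```bash
python3 pl.py;  python3 to.py .5928 .0644 .022 6.8
```

```text
red 1824 [277.3783 202.267 ] (43.0, 45.0) ctr [0.5932 0.064 ] sz 0.03810816116977269 0.039018606541122644 ang 6.951063690700385
yel 1656 [277.6498 255.9601] (45.160888671875, 40.43736267089844) ctr [0.5995 0.0168] sz 0.039941880821123786 0.0392740116260389 ang 4.4546567387341724
t 29.75 tool d [0.0028 0.     0.1115] ft [0.0796 0.1742 0.1036] w 0.05500670027465288
rotvec [-0.0005 -0.0001  0.0031] j [0.1035 0.4538 0.011  1.1285 0.0001 1.5525]
```

To row units: 0.04 m is 0.64, 0.03 m is 0.48, 0.003 rad / 3.1416 = 0.001.

Emit:
send_path(
  moves=[
    [[0.04,0,0.32,0,0,0.001],[0,0,0.64,0,0,0],[0,0,0.48,0,0,0],[0,0,0.208,0,0,0],[0,0,0.08,0,0,0],[0,0,0.032,0,0,0],[0,0,0,0,0,0]],
  ],
)

```text
time: 30.62
ee_pos: [0.5937, 0.0638, 0.0246]
eef_rot: [[-0.115, 0.993, 0.001], [0.993, 0.115, 0.0], [0.0, 0.001, -1.0]]
ft_force: [0.1, -0.4, -0.1]
width: 0.0551
finger_force: 0.0
```

```bash
python3 to.py .5932 .0642 .0215 6.8
```

```text
t 30.625 tool d [ 0.0005 -0.0005  0.0031] ft [ 0.0791 -0.3603 -0.0704] w 0.055100984017580935
rotvec [ 0.0012 -0.     -0.0035] j [ 0.107   0.5408 -0.144   0.8848  0.      1.5626]
```

To row units: 0.002 m is 0.032, 0.0015 m is 0.024.

Emit:
send_path(
  moves=[
    [[0,0,0.032,0,0,0],[0,0,0.024,0,0,0],[0,0,0,0,0,0]],
  ],
)

```text
time: 31.0
ee_pos: [0.5931, 0.0637, 0.0202]
eef_rot: [[-0.115, 0.993, -0.0], [0.993, 0.115, -0.0], [-0.0, -0.0, -1.0]]
ft_force: [-0.2, -0.1, 0.6]
width: 0.0549
finger_force: 0.0
```

Emit:
send_path(
  moves=[
    [[0,0,0,0,0,0],[0,0,0,0,0,0],[0,0,0,0,0,0],[0,0,0,0,0,0]],
  ],
  finger_gap=0.03,
  clamp_n=30,
)

```text
time: 31.5
ee_pos: [0.5932, 0.0637, 0.0205]
eef_rot: [[-0.115, 0.993, 0.0], [0.993, 0.115, 0.0], [0.0, 0.0, -1.0]]
ft_force: [-1.4, -1.4, 6.2]
width: 0.0389
finger_force: 30.8
```

Emit:
send_path(
  moves=[
    [[0,0,-0.32,0,0,0],[0,0,-0.64,0,0,0],[0,0,-0.8,0,0,0],[0,0,0,0,0,0]],
  ],
)

```text
time: 32.0
ee_pos: [0.5953, 0.064, 0.134]
eef_rot: [[-0.115, 0.993, 0.006], [0.993, 0.115, 0.001], [-0.0, 0.006, -1.0]]
ft_force: [0.3, 0.8, -1.1]
width: 0.0391
finger_force: 30.4
```

```bash
python3 to.py .5085 -.2585 .132 79.3
```

```text
t 32.0 tool d [-0.3104 -0.1233  0.0013] ft [ 0.3017  0.7763 -1.0697] w 0.03905796903854321
rotvec [ 0.0053  0.004  -1.269 ] j [ 0.107   0.4523  0.0101  1.1223 -0.      1.5628]
```

To row units: -0.04 m is -0.64, -0.035 m is -0.56, -0.181 rad / 3.1416 = -0.0576.

Emit:
send_path(
  moves=[
    [[-0.32,-0.112,0,0,0,0],[-0.64,-0.256,0,0,0,0],[-0.64,-0.256,0,0,0,0],[-0.64,-0.256,0,0,0,0],[-0.64,-0.256,0,0,0,0],[-0.64,-0.256,0,0,0,0],[-0.64,-0.256,0,0,0,0],[-0.56,-0.224,0,0,0,0],[-0.24,-0.096,0,0,0,0],[0,0,0,0,0,-0.0576],[0,0,0,0,0,-0.0576],[0,0,0,0,0,-0.0576],[0,0,0,0,0,-0.0576],[0,0,0,0,0,-0.0576],[0,0,0,0,0,-0.0576],[0,0,0,0,0,-0.0576],[0,0,0,0,0,0],[0,0,0,0,0,0]],
  ],
)

```text
time: 34.25
ee_pos: [0.5063, -0.2581, 0.1299]
eef_rot: [[-0.981, 0.192, -0.001], [0.192, 0.981, 0.0], [0.001, 0.0, -1.0]]
ft_force: [0.2, 0.1, 0.3]
width: 0.0391
finger_force: 30.4
```

```bash
python3 to.py .5085 -.2585 .0345 79.3; python3 - <<'E'
from h import *
from station import env
o=env.get_obs();f=env.grab_frame("wrist")
for a,c,r,m in blobs(f["frame"],(0,170,60),(8,255,255),1500):
    B=ray(f,cv2.boxPoints(r),o["ee_pos"][2]-.0085,o); print(c,r,"plate-tcp",B.mean(0)-o["ee_pos"])
E
```

```text
t 34.25 tool d [-0.0023  0.0001  0.0954] ft [0.224  0.0763 0.2934] w 0.0391117557681431
rotvec [ 0.0003 -0.0007 -0.0062] j [-0.4716  0.4004 -0.0802  1.091   0.     -0.2786]
[275.9296 268.5038] ((276.5, 269.0), (74.0, 81.0), 90.0) plate-tcp [-0.0015  0.0008 -0.0085]
```

To row units: 0.03 m is 0.48, 0.025 m is 0.4, -0.006 rad / 3.1416 = -0.0019.

Emit:
send_path(
  moves=[
    [[-0.032,0,0.32,0,0,-0.0019],[0,0,0.48,0,0,0],[0,0,0.4,0,0,0],[0,0,0.192,0,0,0],[0,0,0.064,0,0,0],[0,0,0,0,0,0],[0,0,0,0,0,0]],
  ],
)

```text
time: 35.17
ee_pos: [0.509, -0.259, 0.0401]
eef_rot: [[-0.983, 0.182, 0.001], [0.182, 0.983, -0.001], [-0.001, -0.0, -1.0]]
ft_force: [-0.1, -0.2, 0.2]
width: 0.0388
finger_force: 30.4
```

```bash
python3 to.py .5085 -.2585 .0345 79.3
```

```text
t 35.175 tool d [0.0006 0.0004 0.0056] ft [-0.0989 -0.1839  0.1858] w 0.03882202039939675
rotvec [-0.0003  0.0012  0.0037] j [-0.4707  0.4784 -0.2043  0.8869  0.     -0.2876]
```

To row units: 0.002 m is 0.032, 0.001 m is 0.016.

Emit:
send_path(
  moves=[
    [[0,0,0.032,0,0,0],[0,0,0.032,0,0,0],[0,0,0.016,0,0,0],[0,0,0,0,0,0]],
  ],
)

```text
time: 35.67
ee_pos: [0.5085, -0.2587, 0.0345]
eef_rot: [[-0.983, 0.182, 0.0], [0.182, 0.983, -0.0], [-0.0, -0.0, -1.0]]
ft_force: [-2.8, 1.1, 4.7]
width: 0.0389
finger_force: 30.9
```

Emit:
send_path(
  moves=[
    [[0,0,0.008,0,0,0],[0,0,0,0,0,0]],
  ],
)

```text
time: 35.92
ee_pos: [0.5085, -0.2587, 0.0345]
eef_rot: [[-0.983, 0.182, 0.0], [0.182, 0.983, -0.0], [-0.0, -0.0, -1.0]]
ft_force: [-4.7, 2.9, 13.2]
width: 0.039
finger_force: 31.8
```

To row units: -0.0005 m is -0.008.

Emit:
send_path(
  moves=[
    [[0,0,-0.008,0,0,0],[0,0,0,0,0,0],[0,0,0,0,0,0],[0,0,0,0,0,0]],
  ],
  finger_gap=0.055,
)

```text
time: 36.42
ee_pos: [0.5085, -0.2587, 0.0342]
eef_rot: [[-0.983, 0.182, -0.0], [0.182, 0.983, 0.0], [0.0, 0.0, -1.0]]
ft_force: [-0.2, 0.3, 0.4]
width: 0.0551
finger_force: 0.0
```

Emit:
send_path(
  moves=[
    [[0,0,-0.32,0,0,0],[0,0,-0.64,0,0,0],[0,0,-0.8,0,0,0],[0,0,0,0,0,0],[0,0,0,0,0,0]],
  ],
)

```text
time: 37.05
ee_pos: [0.5084, -0.2586, 0.1439]
eef_rot: [[-0.983, 0.182, -0.0], [0.182, 0.983, 0.0], [0.0, 0.0, -1.0]]
ft_force: [0.3, 0.5, -0.4]
width: 0.055
finger_force: 0.0
```

```bash
python3 jg.py pics/w5.png; python3 to.py .5137 .404 .3 6.8
```

```text
red 1944 [276.5638 205.8436] (44.0, 47.0) ctr [ 0.5082 -0.2579] ang 79.44291852416181
t 37.1 tool d [ 0.1151  0.6525 -0.1563] ft [-0.0133 -0.7056 -0.4715] w 0.054949317756634225
rotvec [-0.0005 -0.0014  1.2693] j [-0.4706  0.3962 -0.0511  1.1249  0.     -0.2878]
```

View pics/w5.png

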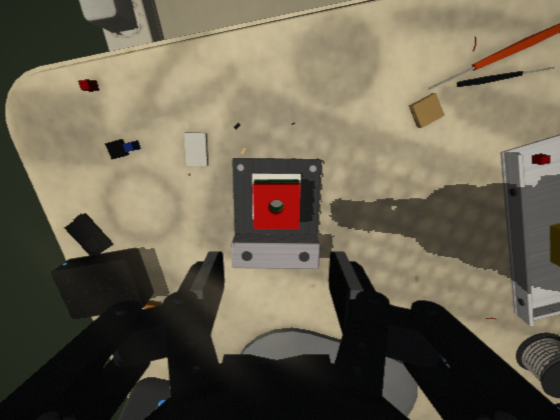

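Red lies square on green. Fetch the bottle.

To row units: -0.055 m is -0.88, -0.05 m is -0.8, 0.181 rad / 3.1416 = 0.0576.

Emit:
send_path(
  moves=[
    [[0,0,-0.8,0,0,0],[0,0,-0.88,0,0,0],[0,0,-0.8,0,0,0],[0,0,0,0,0,0.0576],[0,0,0,0,0,0.0576],[0,0,0,0,0,0.0576],[0,0,0,0,0,0.0576],[0,0,0,0,0,0.0576],[0,0,0,0,0,0.0576],[0,0,0,0,0,0.0576],[0,0,0,0,0,0]],
  ],
  finger_gap=0.085,
)

```text
time: 38.48
ee_pos: [0.5083, -0.2586, 0.2981]
eef_rot: [[-0.122, 0.993, -0.002], [0.993, 0.122, 0.001], [0.001, -0.002, -1.0]]
ft_force: [-0.7, 0.6, -0.5]
width: 0.0849
finger_force: 0.0
```

Emit:
send_path(
  moves=[
    [[0.48,0.064,0,0,0,0],[0.72,0.096,0,0,0,0],[0.72,0.096,0,0,0,0],[0.72,0.096,0,0,0,0],[0.72,0.096,0,0,0,0],[0.72,0.096,0,0,0,0],[0.72,0.096,0,0,0,0],[0.72,0.096,0,0,0,0],[0.72,0.096,0,0,0,0],[0.72,0.096,0,0,0,0],[0.72,0.096,0,0,0,0],[0.72,0.096,0,0,0,0],[0.72,0.096,0,0,0,0],[0.72,0.096,0,0,0,0],[0.48,0.032,0,0,0,0],[0.16,0,0,0,0,0],[0,0,0,0,0,0],[0,0,0,0,0,0]],
  ],
)

```text
time: 40.72
ee_pos: [0.5131, 0.4007, 0.2994]
eef_rot: [[-0.121, 0.993, 0.0], [0.993, 0.121, -0.0], [-0.0, 0.0, -1.0]]
ft_force: [0.7, 0.4, 0.0]
width: 0.085
finger_force: 0.0
```

```bash
python3 to.py .5139 .4039 .0916 6.8
```

```text
t 40.725 tool d [0.0032 0.0012 0.2078] ft [0.6552 0.4126 0.0056] w 0.08496435097122047
rotvec [0.     0.0002 0.0026] j [ 0.663   0.5683  0.6151  1.6176 -0.0002  2.1125]
```

To row units: 0.05 m is 0.8, 0.03 m is 0.48, 0.003 rad / 3.1416 = 0.001.

Emit:
send_path(
  moves=[
    [[0.048,0.016,0.48,0,0,0.001],[0,0,0.8,0,0,0],[0,0,0.8,0,0,0],[0,0,0.8,0,0,0],[0,0,0.32,0,0,0],[0,0,0.128,0,0,0],[0,0,0,0,0,0]],
  ],
)

```text
time: 41.6
ee_pos: [0.5138, 0.4043, 0.0919]
eef_rot: [[-0.117, 0.993, 0.0], [0.993, 0.117, 0.0], [0.0, 0.0, -1.0]]
ft_force: [0.1, -0.8, 0.8]
width: 0.0849
finger_force: 0.0
```

Emit:
send_path(
  moves=[
    [[0,0,0,0,0,0],[0,0,0,0,0,0],[0,0,0,0,0,0],[0,0,0,0,0,0],[0,0,0,0,0,0],[0,0,0,0,0,0],[0,0,0,0,0,0]],
  ],
  finger_gap=0.04,
  clamp_n=40,
)

```text
time: 42.48
ee_pos: [0.5136, 0.4052, 0.0927]
eef_rot: [[-0.118, 0.993, 0.001], [0.993, 0.118, 0.001], [0.001, 0.001, -1.0]]
ft_force: [-4.3, -0.8, 11.0]
width: 0.0516
finger_force: 37.8
```

Emit:
send_path(
  moves=[
    [[0,0,-0.48,0,0,0],[0,0,-0.8,0,0,0],[0,0,-0.8,0,0,0],[0,0,-0.8,0,0,0],[0,0,-0.8,0,0,0],[0,0,0,0,0,0]],
  ],
)

```text
time: 43.22
ee_pos: [0.5145, 0.4056, 0.3258]
eef_rot: [[-0.118, 0.993, 0.006], [0.993, 0.118, 0.005], [0.004, 0.006, -1.0]]
ft_force: [0.7, -0.0, -2.2]
width: 0.0515
finger_force: 40.5
```

```bash
python3 to.py .5387 .009 .0925 6.8
```

```text
t 43.225 tool d [-0.3976 -0.0242  0.2316] ft [ 0.6818 -0.0133 -2.2142] w 0.05145484792146254
rotvec [ 0.0064 -0.0039 -0.0005] j [ 0.6676  0.5913  0.7225  1.6945 -0.      2.1202]
```

To row units: -0.045 m is -0.72, -0.003 m is -0.048.

Emit:
send_path(
  moves=[
    [[-0.32,-0.016,0,0,0,0],[-0.56,-0.032,0,0,0,0],[-0.72,-0.048,0,0,0,0],[-0.72,-0.048,0,0,0,0],[-0.72,-0.048,0,0,0,0],[-0.72,-0.048,0,0,0,0],[-0.72,-0.048,0,0,0,0],[-0.72,-0.032,0,0,0,0],[-0.56,-0.032,0,0,0,0],[-0.32,-0.016,0,0,0,0],[-0.24,-0.016,0,0,0,0],[0,0,0,0,0,0],[0,0,0,0,0,0]],
  ],
)

```text
time: 44.85
ee_pos: [0.5362, 0.0104, 0.3212]
eef_rot: [[-0.118, 0.993, -0.0], [0.993, 0.118, 0.0], [0.0, -0.0, -1.0]]
ft_force: [0.4, 0.0, -1.9]
width: 0.0515
finger_force: 40.5
```

```bash
python3 to.py .5378 .0088 .0937 6.8
```

```text
t 44.85 tool d [-0.0019  0.0015  0.2275] ft [ 0.35    0.0382 -1.8876] w 0.05153526460463325
rotvec [-0.0001 -0.0003  0.0001] j [0.0193 0.2944 0.2554 1.5319 0.0002 1.4714]
```

To row units: 0.05 m is 0.8, 0.03 m is 0.48.

Emit:
send_path(
  moves=[
    [[-0.032,0.016,0.48,0,0,0],[0,0,0.8,0,0,0],[0,0,0.8,0,0,0],[0,0,0.8,0,0,0],[0,0,0.48,0,0,0],[0,0,0.176,0,0,0],[0,0,0.048,0,0,0],[0,0,0,0,0,0]],
  ],
)

```text
time: 45.85
ee_pos: [0.5381, 0.008, 0.0984]
eef_rot: [[-0.118, 0.993, 0.002], [0.993, 0.118, 0.0], [-0.0, 0.002, -1.0]]
ft_force: [-0.1, 0.0, -1.0]
width: 0.0516
finger_force: 40.5
```

Emit:
send_path(
  moves=[
    [[0,0,0.032,0,0,0],[0,0,0.016,0,0,0],[0,0,0,0,0,0]],
  ],
)

```text
time: 46.22
ee_pos: [0.5374, 0.0078, 0.0944]
eef_rot: [[-0.118, 0.993, 0.0], [0.993, 0.118, -0.0], [-0.0, 0.0, -1.0]]
ft_force: [-0.4, -0.8, -1.4]
width: 0.0519
finger_force: 40.5
```

To row units: 0.001 m is 0.016, 0.0005 m is 0.008.

Emit:
send_path(
  moves=[
    [[0,0,0.016,0,0,0],[0,0,0.008,0,0,0],[0,0,0,0,0,0]],
  ],
)

```text
time: 46.6
ee_pos: [0.5377, 0.0076, 0.0937]
eef_rot: [[-0.118, 0.993, 0.001], [0.993, 0.118, -0.0], [-0.001, 0.001, -1.0]]
ft_force: [-4.6, -1.1, 13.7]
width: 0.0516
finger_force: 41.9
```

Down; release, rise and go to the can.

To row units: -0.05 m is -0.8, -0.04 m is -0.64.

Emit:
send_path(
  moves=[
    [[0,0,-0.016,0,0,0],[0,0,0,0,0,0],[0,0,0,0,0,0],[0,0,0,0,0,0],[0,0,-0.32,0,0,0],[0,0,-0.8,0,0,0],[0,0,-0.8,0,0,0],[0,0,-0.8,0,0,0],[0,0,-0.64,0,0,0],[0,0,0,0,0,0]],
  ],
  finger_gap=0.085,
)

```text
time: 47.85
ee_pos: [0.5385, 0.0078, 0.3065]
eef_rot: [[-0.118, 0.993, 0.005], [0.993, 0.118, 0.0], [-0.0, 0.005, -1.0]]
ft_force: [0.3, -0.9, -1.3]
width: 0.0851
finger_force: 0.0
```

Emit:
send_path(
  moves=[
    [[0.48,0.032,0,0,0,0],[0.64,0.032,0,0,0,0],[0.64,0.032,0,0,0,0],[0.64,0.032,0,0,0,0],[0.64,0.032,0,0,0,0],[0.64,0.032,0,0,0,0],[0.64,0.032,0,0,0,0],[0.32,0.016,0,0,0,0],[0.112,0,0,0,0,0],[0,0,0,0,0,0],[0,0,0,0,0,0]],
  ],
)

```text
time: 49.22
ee_pos: [0.5176, 0.3035, 0.304]
eef_rot: [[-0.117, 0.993, 0.0], [0.993, 0.117, -0.0], [-0.0, 0.0, -1.0]]
ft_force: [0.0, 0.0, 0.8]
width: 0.0854
finger_force: 0.0
```

```bash
python3 to.py .517 .3037 .1585 6.8
```

```text
t 49.225 tool d [ 0.0003 -0.0006  0.1455] ft [0.0324 0.0157 0.7629] w 0.08537503558458986
rotvec [ 0.0002  0.0001 -0.0017] j [ 0.5304  0.437   0.4169  1.5506 -0.0002  1.9843]
```

To row units: 0.04 m is 0.64, 0.03 m is 0.48.

Emit:
send_path(
  moves=[
    [[0,0,0.48,0,0,0],[0,0,0.64,0,0,0],[0,0,0.64,0,0,0],[0,0,0.4,0,0,0],[0,0,0.176,0,0,0],[0,0,0,0,0,0],[0,0,0,0,0,0]],
  ],
)

```text
time: 50.1
ee_pos: [0.5179, 0.3046, 0.1591]
eef_rot: [[-0.117, 0.993, 0.002], [0.993, 0.117, 0.001], [0.001, 0.002, -1.0]]
ft_force: [-1.0, -0.4, 0.2]
width: 0.0852
finger_force: 0.0
```

Emit:
send_path(
  moves=[
    [[0,0,0,0,0,0],[0,0,0,0,0,0],[0,0,0,0,0,0],[0,0,0,0,0,0],[0,0,0,0,0,0],[0,0,0,0,0,0],[0,0,0,0,0,0]],
  ],
  finger_gap=0.05,
  clamp_n=50,
)

```text
time: 50.98
ee_pos: [0.5175, 0.3048, 0.159]
eef_rot: [[-0.118, 0.993, 0.001], [0.993, 0.118, 0.001], [0.001, 0.001, -1.0]]
ft_force: [-3.2, -0.9, 11.0]
width: 0.0627
finger_force: 53.6
```

Emit:
send_path(
  moves=[
    [[0,0,-0.32,0,0,0],[0,0,-0.48,0,0,0],[0,0,0,0,0,0],[0,0,0,0,0,0]],
  ],
)

```text
time: 51.48
ee_pos: [0.5171, 0.3044, 0.2069]
eef_rot: [[-0.118, 0.993, -0.001], [0.993, 0.118, -0.0], [-0.0, -0.001, -1.0]]
ft_force: [0.7, 0.2, -3.9]
width: 0.0624
finger_force: 56.6
```

```bash
python3 to.py .5243 .1073 .2 6.8
```

```text
t 51.475 tool d [-0.1966 -0.016   0.007 ] ft [ 0.7436  0.1753 -3.9054] w 0.06240663579829604
rotvec [-0.0007  0.0003 -0.0006] j [0.5321 0.4327 0.1662 1.3052 0.     1.9848]
```

To row units: -0.03 m is -0.48, -0.025 m is -0.4.

Emit:
send_path(
  moves=[
    [[-0.16,0,0,0,0,0],[-0.32,-0.032,0,0,0,0],[-0.4,-0.032,0,0,0,0],[-0.48,-0.032,0,0,0,0],[-0.48,-0.032,0,0,0,0],[-0.48,-0.032,0,0,0,0],[-0.4,-0.032,0,0,0,0],[-0.256,-0.032,0,0,0,0],[-0.16,-0.016,0,0,0,0],[0,0,0,0,0,0],[0,0,0,0,0,0]],
  ],
)

```text
time: 52.85
ee_pos: [0.5255, 0.1086, 0.2078]
eef_rot: [[-0.118, 0.993, 0.0], [0.993, 0.118, 0.0], [0.0, 0.0, -1.0]]
ft_force: [0.1, -0.3, -3.0]
width: 0.0626
finger_force: 56.6
```

```bash
python3 to.py .5245 .1073 .16 6.8
```

```text
t 52.85 tool d [-0.0012 -0.0011  0.0478] ft [ 0.1256 -0.3347 -3.018 ] w 0.06263336023989216
rotvec [ 0.     -0.0002 -0.0001] j [ 0.2037  0.2983 -0.0249  1.2475  0.0002  1.656 ]
```

To row units: 0.015 m is 0.24, 0.01 m is 0.16.

Emit:
send_path(
  moves=[
    [[-0.016,-0.016,0.24,0,0,0],[0,0,0.24,0,0,0],[0,0,0.16,0,0,0],[0,0,0.064,0,0,0],[0,0,0.032,0,0,0],[0,0,0,0,0,0]],
  ],
)

```text
time: 53.6
ee_pos: [0.5248, 0.107, 0.162]
eef_rot: [[-0.118, 0.993, 0.0], [0.993, 0.118, 0.0], [-0.0, 0.0, -1.0]]
ft_force: [0.1, -0.5, -3.1]
width: 0.0625
finger_force: 56.5
```

Emit:
send_path(
  moves=[
    [[0,0,0.016,0,0,0],[0,0,0.008,0,0,0],[0,0,0,0,0,0]],
  ],
)

```text
time: 53.98
ee_pos: [0.5246, 0.107, 0.1604]
eef_rot: [[-0.118, 0.993, 0.0], [0.993, 0.118, 0.0], [0.0, 0.0, -1.0]]
ft_force: [-0.4, -0.2, -3.2]
width: 0.062
finger_force: 56.5
```

To row units: 0.001 m is 0.016, 0.0005 m is 0.008.

Emit:
send_path(
  moves=[
    [[0,0,0.016,0,0,0],[0,0,0.008,0,0,0],[0,0,0,0,0,0]],
  ],
)

```text
time: 54.35
ee_pos: [0.5248, 0.1071, 0.16]
eef_rot: [[-0.118, 0.993, 0.001], [0.993, 0.118, 0.0], [0.0, 0.001, -1.0]]
ft_force: [-6.5, -1.2, 15.2]
width: 0.0624
finger_force: 58.8
```

To row units: -0.05 m is -0.8, -0.04 m is -0.64.

Emit:
send_path(
  moves=[
    [[0,0,-0.016,0,0,0],[0,0,0,0,0,0],[0,0,0,0,0,0],[0,0,0,0,0,0],[0,0,0,0,0,0],[0,0,-0.32,0,0,0],[0,0,-0.64,0,0,0],[0,0,-0.8,0,0,0],[0,0,-0.8,0,0,0],[0.64,0,0,0,0,0],[0.8,0,0,0,0,0],[0.8,0,0,0,0,0],[0.8,0,0,0,0,0],[0.8,0,0,0,0,0],[0.8,0,0,0,0,0],[0,0,0,0,0,0],[0,0,0,0,0,0]],
  ],
  finger_gap=0.085,
)

```text
time: 56.48
ee_pos: [0.4905, 0.3948, 0.3196]
eef_rot: [[-0.118, 0.993, -0.0], [0.993, 0.118, -0.0], [-0.0, -0.0, -1.0]]
ft_force: [0.5, 0.1, -0.5]
width: 0.085
finger_force: 0.0
```

```bash
python3 - <<'E'
from h import *
from station import env
a=cv2.imread("pics/top0.png")[150:250,225:440];b=env.grab_frame("top")["frame"][150:250,225:440]
cv2.imwrite("pics/cmp.png",cv2.resize(np.vstack([a,b]),None,fx=3,fy=3))
g=lambda i:cv2.cvtColor(i,6)
for n,(x0,y0,x1,y1) in dict(bottle=(70,44,95,72),can=(26,40,52,64),yel=(66,30,88,46)).items():
    r=cv2.matchTemplate(g(b)[y0-8:y1+8,x0-8:x1+8],g(a)[y0:y1,x0:x1],5);print(n,cv2.minMaxLoc(r)[1],np.array(cv2.minMaxLoc(r)[3])-8,"px (2.3 mm)")
E
```

```text
bottle 0.9639453291893005 [1 0] px (2.3 mm)
can 0.632116973400116 [-1  4] px (2.3 mm)
yel 0.9929766058921814 [0 0] px (2.3 mm)
```

View pics/cmp.png

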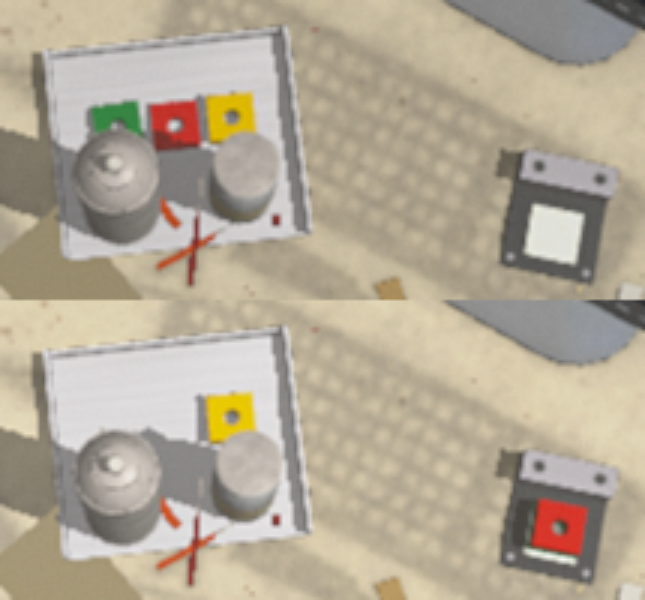

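The picture shows bottle, can and yellow plate where they were at the start (within about 3 mm), and the red/green stack on the pad.

```bash
python3 -c "
from station import env
print(env.hand_in())"
```

```text
the job is handed in; nothing more can be done
None
```

I stacked the green plate, then the red, squarely on the white pad and put the bottle and can back upright within about 3 mm of their starts. The yellow plate stayed in place, and I handed the job in at about 57 s; the hand-in returned no verdict.

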